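# Gang rails against the marking stop

## Task

Take the pine rails (three to five of them) off the pile from the top down, lifting each one clear so that neither the rails nor the fibreboard panel under it are dragged along, and lay them side by side, flat and pointing at the stop, on the marking board, each pushed gently along the board until its end is felt to come up against the wooden stop, without shifting the clamped stop. When all are against the stop, lay the aluminium bar flat on top, crosswise over the middle of all the rails, to hold them for marking. Leave the fibreboard panel and the other things on the bench where they are.

Things in the scene. Friction and masses are not known exactly. Their poses are not given: they have to be found in the camera images.
- board: marking board, fixed to the bench: white laminate-faced, 320 (x) x 300 (y) x 12 mm thick, no side walls. Origin at the centre of its underside, so its top is 12 mm above the origin; its x axis points at the stop. Five rails fit side by side at 58 mm pitch, which leaves room for the fingers between them.
- stop (a joint): where the wooden stop is clamped along the board, 0 to 0.045 m: its face (towards the board's -x) is at x = 0.09 m + this value in the board's frame. It is clamped: it slides only if pushed with more than 45 N.
- stop_face (a point): middle of the stop's face that the rail ends come up against, 8 mm above the board's top; x axis as the board's x (out of the board's rail area). The stop is a 20 mm thick, 16 mm high dark wooden strip across the board's whole 300 mm width; with its end flush on it a rail's centre is 110 mm to the -x side of the face.
- panel: fibreboard panel at the bottom of the pile, 260 x 260 x 12 mm, loose, 0.5 kg, lying flat on the bench. Origin at the centre of its underside. Stays where it is.
- rail1: planed pine rail, 24 x 24 mm square in section and 220 mm long, about 75 g; all the rails are alike. Origin at its centre, x along its length; any of its four long sides may be uppermost. Starts flat on the panel, always present.
- rail2: planed pine rail, 24 x 24 mm square in section and 220 mm long, about 75 g; all the rails are alike. Origin at its centre, x along its length; any of its four long sides may be uppermost. Starts flat on the panel, about 100 mm beside rail1 and roughly parallel to it, always present.
- rail3: planed pine rail, 24 x 24 mm square in section and 220 mm long, about 75 g; all the rails are alike. Origin at its centre, x along its length; any of its four long sides may be uppermost. If present (one to three of rail3, rail4, rail5 are), it starts on top, lying across rail1 and rail2.
- rail4: planed pine rail, 24 x 24 mm square in section and 220 mm long, about 75 g; all the rails are alike. Origin at its centre, x along its length; any of its four long sides may be uppermost. If present, it starts on top, lying across rail1 and rail2, in the middle.
- rail5: planed pine rail, 24 x 24 mm square in section and 220 mm long, about 75 g; all the rails are alike. Origin at its centre, x along its length; any of its four long sides may be uppermost. If present, it starts on top, lying across rail1 and rail2. Top rails lie about 55 mm or more apart, centre to centre.
- bar: solid aluminium bar, 280 x 30 x 15 mm, 0.34 kg, lying flat on the bench to one side. Origin at its centre, x along its length, z up.
- square: try square with a dark wooden stock (80 mm) and a steel blade (120 mm), flat on the bench. Bystander.
- tape: tape measure, 70 x 36 x 65 mm high, at the far side of the bench. Bystander.
- calculator: pocket calculator, 120 x 75 x 17 mm, at the far side of the bench. Bystander.
Not all that is in view belongs to the job. What is shaped like the rail3 but orange or red is not meant.

How it is judged:
By the outcome, as a careful person would: the job done as asked, in the order asked, and still so for the second after the job is handed in, with the robot touching nothing.
Of rail3, rail4, rail5 only 1 to 3 are there at a start; the rules pass over those that are not, and their reading is None.
At some moment in a run one of rail3, rail4, rail5, bar may be knocked a few centimetres aside while the robot is not near it.
Once in a run the grip may slacken for a moment while it holds something.
It also fails if it takes over 210 s, if anything falls off the work surface, if the arm or the gripper's body presses on something with over 40 N, if the wrist force passes 120 N, or if a joint passes its speed limit or range.

## Robot

A 6-joint arm with a two-finger parallel gripper is mounted at the origin on the work surface. World frame = base frame: x ahead of the robot, y to its left, z up, the work surface at z = 0. Lengths are in m, angles in rad, forces in N, time in s.
With the tool pointing down it reaches from about 0.275 to 0.75 m from the base axis. Payload 10.2 kg.
Tool frame: the origin (TCP) lies midway between the tips of the shut fingers; the grasp point (between the pads) lies 19 mm behind it (robot.hold_point_z is the distance from the TCP to the grasp point, in m); z points along the fingers, x is the direction in which the jaws open and shut, and the axes are right-handed (so a half turn about z gives the same grasp; the last joint's range is limited). The gripper opens to 85 mm and grips with 20 to 120 N. Pads are 22 mm wide; open, the fingers measure 114 mm over their backs; the gripper's body (76 mm by 85 mm) begins 54 mm behind the grasp point. The pads swing forward as they close: fully open they stand 13 mm farther back than shut.
Start: joints at [-1.457, 0.313, 1.498, -0, 1.331, -0.223], TCP at [0.173, -0.496, 0.231] pointing down, gripper open.
Joint ranges: [-2.94, 2.94], [-0.97, 2.17], [0.19, 2.56], [-1.23, 4.37], [0.02, 3.11], [-2.88, 2.88]. Speed limits (rad/s): [2.39, 2.39, 3.01, 3.14, 3.14, 3.14].

## Interface

Orientations are given as [roll, pitch, yaw] about the fixed x, y, z axes, in that order (R = Rz(yaw) Ry(pitch) Rx(roll)).
In Python, from plant import robot gives the robot as it stands.
- The arm moves only by the shell command python3 -m pendant 'ROWS' [FORCE]. ROWS is JSON, a list of rows, each a list of 7 numbers: the opening, from 0 (shut) to 1 (fully open), then the shift along the world's x, y, z in mm, then the turn, a rotation vector about the world's x, y, z in degrees. In form: [[grip, tx, ty, tz, rx, ry, rz], ...]. A call has exactly 10 rows; each row shifts and turns the pose as measured when the row begins; what a row does not reach is not made up. A row lasts 1/10 s, in which the tool goes at most 50 mm and 8.59 degrees, less where a joint would pass 70% of its speed; a pose out of reach is approached as far as the arm can. A call with a gripper value outside its range is refused whole. The fingers move at their own pace and stop on an object; FORCE is the grip in N (left out, the last holds). Time passes only in rows, so rows that do not move let the fingers close, or fill a call up. It gives the time, the measured TCP pose, the force and the opening at its end, in the units of the state.
- robot.read_state(): the state, without advancing time (a new reading comes with each control period).
- robot.snapshot(name): name is "side" or "top" or "wrist"; returns a dict with "img" (384x512x3 uint8, red, green, blue), "range_z" (384x512 float32, m along the optical axis (not along the pixel's ray), 0 where there is no reading), "fx", "fy", "cx", "cy" (pixels), "k1" (the pictures are not rectified: a ray, as slopes to the right and down, at radius r is drawn at 1 + k1 r^2 times it, then the intrinsics apply), "R" (3x3) and "t" (3): a world point X has camera coordinates R X + t. Camera axes: x right, y down, z forward; pixel columns grow to the right and rows downward; lengths in m; the calibration is good to about 2 mm. A picture is of the moment at which its call begins.
- robot.job_done(): hands the job in, once; it reports no verdict.
The state is a dict: "time": time; "q": joint angles; "joint_velocities": joint speeds; "joint_torque": joint torques, N m; "eef_pos": TCP position; "eef_rot": TCP orientation; "contact_force": force on the tool from outside, world axes, zero at the start; "ft_torque": the same for the moment, N m; "grip_width": finger opening in m.
Only numpy, scipy, OpenCV 4.12 (cv2) and the standard library are available. Lean on these libraries where they do the work, as an engineer would, in place of code of your own. Each camera call takes 0.05 s, during which the arm holds its last target. There are 200 camera calls.

## Working session

There is one attempt and no reset: what is moved stays moved. The work goes in short steps, Python scripts to look and compute and a shell command to move; the robot and the scene stay as the last step left them, time stands still between calls to the robot, and variables do not carry over. Pictures are saved under pics/ and viewed, about 12 in all and at most 16, crops included, and the job is handed in when it is done.

```bash
ls; mkdir -p pics; cat > h.py <<'E'
import numpy as np, cv2
from plant import robot
def snap(n,f):
    s=robot.snapshot(n); cv2.imwrite(f'pics/{f}.png',s['img'][:,:,::-1]); np.save(f'pics/{f}.npy',s,allow_pickle=True); return s
def load(f): return np.load(f'pics/{f}.npy',allow_pickle=True).item()
def cloud(s):
    v,u=np.mgrid[0:384,0:512].astype(float)
    K=np.array([[s['fx'],0,s['cx']],[0,s['fy'],s['cy']],[0,0,1]])
    p=cv2.undistortPoints(np.stack([u.ravel(),v.ravel()],1)[:,None],K,np.array([s['k1'],0,0,0.]))[:,0].reshape(384,512,2)
    z=s['range_z'].astype(float); c=np.dstack([p[...,0]*z,p[...,1]*z,z])
    w=(c-s['t'])@s['R']; w[z==0]=np.nan; return w
E
python3 - <<'E'
from h import *
import json
for n in('top','side'):
    s=snap(n,n+'0'); w=cloud(s); print(n,s['fx'],s['k1'],(-s['R'].T@s['t']).round(3), s['R'].round(2).tolist())
a=cv2.imread('pics/top0.png'); cv2.imwrite('pics/top0b.png',cv2.resize(a,(800,600),interpolation=cv2.INTER_CUBIC))
print(robot.read_state())
E
```

```text
pics
top 409.6159750924681 -0.03783809993481462 [0.208 0.093 1.504] [[-0.11, -0.99, -0.01], [-0.97, 0.11, -0.21], [0.21, -0.02, -0.98]]
side 444.57612698809965 -0.02964123864271565 [0.482 1.097 0.965] [[-1.0, -0.02, -0.02], [-0.0, 0.67, -0.74], [0.03, -0.74, -0.67]]
{'time': 0.1, 'q': array([-1.45740022e+00,  3.13376918e-01,  1.49836955e+00, -5.80317835e-06,
        1.33099761e+00, -2.23379301e-01]), 'joint_velocities': array([-0.00146354, -0.00144511, -0.0017352 ,  0.00095248,  0.00082751,
       -0.00165878]), 'joint_torque': array([ 3.20016436e-03, -4.12895143e+01, -2.60142606e+01, -1.15797206e-04,
        2.96381324e-03, -2.93082064e-05]), 'eef_pos': array([ 0.17345413, -0.49527145,  0.23079789]), 'eef_rot': array([-3.14134308e+00,  1.12406997e-03, -1.23401940e+00]), 'contact_force': array([-0.36845921,  0.43133678,  0.18787659]), 'ft_torque': array([0.01561347, 0.02718812, 0.05821274]), 'grip_width': 0.08550503443995772}
```

View pics/top0b.png

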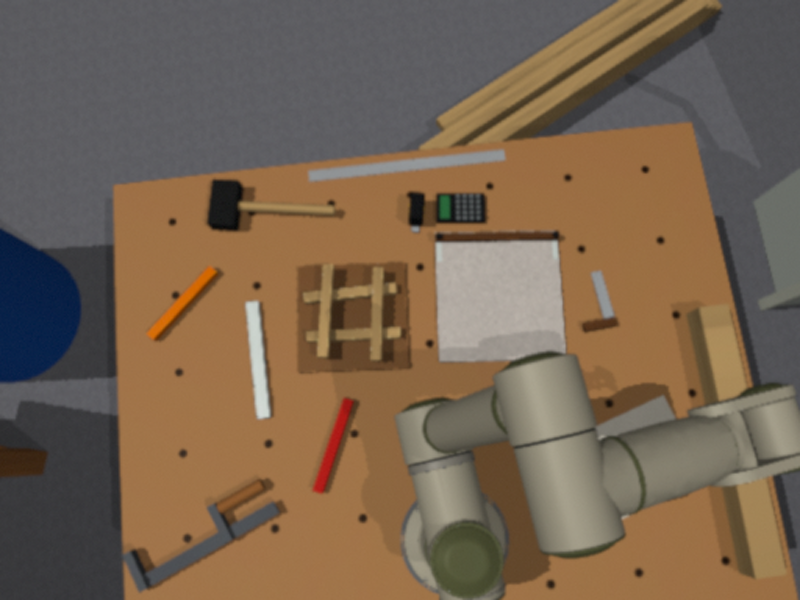

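View pics/side0.png

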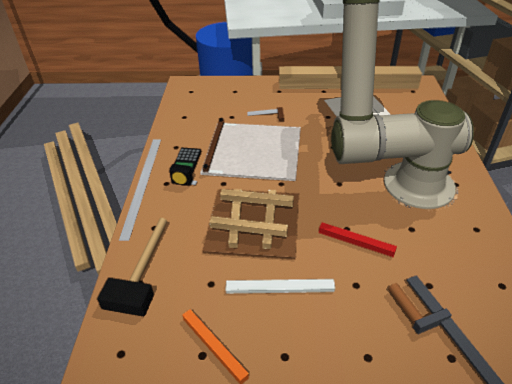

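The two pine rails upright in the top view (326,310) and (377,313) lie on top of the horizontal two at (350,293) and (353,334), so there are 4 rails. The bar is the pale piece at (258,360). The steel strip at (407,165) is far too long, and the orange (183,303) and red (334,445) pieces are decoys. The board is at (500,300), with the stop along its far (+x) edge. Next I'll measure with depth.

```bash
cat >> h.py <<'E'
def rects(w,zlo,zhi,x=(.2,.9),y=(-.3,.7),amin=60):
    "min-area rectangles of height-slice blobs, in world xy"
    m=((w[...,2]>zlo)&(w[...,2]<zhi)&(w[...,0]>x[0])&(w[...,0]<x[1])&(w[...,1]>y[0])&(w[...,1]<y[1])).astype(np.uint8)
    n,l,st,_=cv2.connectedComponentsWithStats(m,connectivity=4)
    for i in range(1,n):
        if st[i,4]<amin: continue
        p=w[l==i]; c,sz,a=cv2.minAreaRect((p[:,:2]*1000).astype(np.float32))
        q=p[:,:2]-p[:,:2].mean(0); e=np.linalg.svd(q,full_matrices=False)[2][0]
        print('c',np.round(c,1),'sz',np.round(sz,1),'mean',(p[:,:2].mean(0)*1000).round(1),'z',round(np.median(p[:,2])*1000,1),'dir',round(np.degrees(np.arctan2(e[1],e[0]))%180,1),'px',st[i,:4],'n',st[i,4])
E
python3 - <<'E'
from h import *
for n in('top0','side0'):
    w=cloud(load(n)); print(n)
    for lo,hi in((.050,.075),(.028,.044),(.02,.04),(.008,.021)): print(lo,hi); rects(w,lo,hi)
E
```

```text
top0
0.05 0.075
c [776.9  -7.5] sz [36.5 70.9] mean [774.9  -6.9] z 61.9 dir 167.7 px [261 122  11  19] n 173
c [547.3 234.6] sz [ 24.9 219.8] mean [545.2 234.5] z 58.3 dir 171.3 px [203 169  10  60] n 407
c [526.  116.6] sz [ 24.1 219.4] mean [525.6 116.6] z 58.2 dir 172.5 px [237 171   8  60] n 400
0.028 0.044
c [837.8 310.4] sz [244.3  58.8] mean [822.2 315.5] z 34.4 dir 79.3 px [149 120  65  17] n 320
c [588.6 170.7] sz [25.9 96.1] mean [588.  171.2] z 34.4 dir 90.6 px [212 182  26  10] n 171
c [589.1 265.4] sz [38.2 26.3] mean [588.7 264.8] z 34.9 dir 90.8 px [194 186  11   8] n 71
c [482.   89.5] sz [40.3 23.9] mean [481.5  88.6] z 33.5 dir 87.2 px [244 209  12   7] n 79
c [488.4 185.3] sz [94.9 25.2] mean [487.6 184.1] z 34.8 dir 86.8 px [210 210  27   8] n 174
0.02 0.04
c [842.7 347.2] sz [114.  306.7] mean [818.7 328.8] z 32.7 dir 85.2 px [134 117  80  30] n 417
c [ 690.4 -173.7] sz [254.   24.1] mean [ 691.  -171.6] z 27.0 dir 84.6 px [279 148  68   7] n 369
c [613.6 576.7] sz [ 27.  221.1] mean [612.4 578.4] z 23.6 dir 132.8 px [ 94 170  45  47] n 296
c [588.   79.4] sz [2
[... 3145 characters left out ...]
 dir 93.3 px [174 147  28  24] n 381
c [772.5   9.9] sz [72.5 30.4] mean [770.   10.2] z 14.3 dir 177.9 px [171 178  23   7] n 67
c [631.3 102.3] sz [128.6  59.2] mean [632.4 121.4] z 10.5 dir 102.0 px [212 189  21  29] n 327
c [533.5 179.1] sz [264.5 260.3] mean [513.5 240.5] z 10.8 dir 25.7 px [203 193  96  65] n 2231
c [536.4 143.1] sz [81.6 78.6] mean [536.3 142.5] z 10.9 dir 140.6 px [240 202  27  20] n 409
c [271.7 247.4] sz [ 14.  160.1] mean [272.7 249.1] z 15.2 dir 155.5 px [318 228  55  21] n 186
c [458.4 411.1] sz [277.7  34.7] mean [459.  412.5] z 13.4 dir 1.5 px [226 280 109  12] n 1130
c [831.  487.5] sz [125.9  56.4] mean [828.4 487.6] z 14.8 dir 9.1 px [103 292  51  24] n 167
```

```bash
python3 - <<'E'
from h import *
a=cv2.imread('pics/side0.png'); cv2.imwrite('pics/c1.png',cv2.resize(a[110:300,195:345],(600,760))[:600] if 0 else cv2.resize(a[110:300,180:345],None,fx=3.1,fy=3.1,interpolation=cv2.INTER_CUBIC))
E
```

```text
(no output)
```

View pics/c1.png

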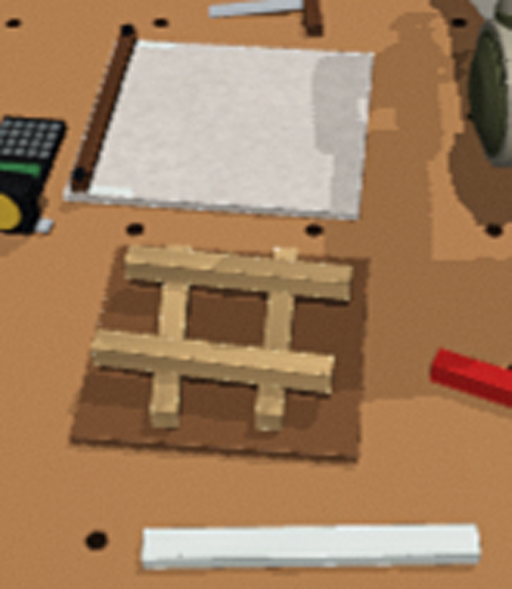

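Confirmed in the crop: pale grey bar at the bottom (310,545), and pine rails in two layers (top pair runs along x). The board's stop is dark, on its +x side. I'll move over the board for a close measurement with the wrist camera.

```bash
python3 -m pendant '[[1,38,36,10,0,0,-3],[1,38,36,10,0,0,-3],[1,38,36,10,0,0,-3],[1,38,36,10,0,0,-3],[1,38,36,10,0,0,-3],[1,38,36,10,0,0,-3],[1,38,36,10,0,0,-3],[1,38,36,10,0,0,-3],[1,38,36,10,0,0,-3],[1,20,20,10,0,0,-2]]' 30; python3 - <<'E'
from h import *
s=snap('wrist','w0'); w=cloud(s); print(robot.read_state()['eef_pos'],robot.read_state()['eef_rot'],-s['R'].T@s['t'])
for lo,hi in((.05,.075),(.02,.036),(.007,.018)): print(lo); rects(w,lo,hi,amin=300)
s=snap('top','t1');w=cloud(s)
for lo,hi in((.02,.036),(.007,.018)): print('top',lo); rects(w,lo,hi,y=(-.4,0),amin=300)
E
```

```text
time: 1.1
eef_pos: [0.5146, -0.1638, 0.3227]
eef_rot: [3.139, 0.008, -1.769]
contact_force: [0.4, -0.5, -0.5]
grip_width: 0.0856
[ 0.51653794 -0.16178427  0.324243  ] [-3.1412394   0.00901869 -1.76808895] [ 0.57796915 -0.17748818  0.46522255]
0.05
c [750.6  -4.2] sz [35.9 20.7] mean [749.   -6.1] z 63.2 dir 86.7 px [83  0 32 20] n 553
c [525.2 116.1] sz [ 27.2 219.1] mean [531.5 112.9] z 59.6 dir 172.5 px [ 47 118  52 143] n 2834
c [507.6 239.1] sz [ 26.8 145.3] mean [490.1 236.7] z 59.2 dir 166.6 px [  0 172  26  91] n 1161
0.02
c [ 689.9 -172.6] sz [257.1  21.1] mean [ 688.5 -177.9] z 28.5 dir 84.7 px [150  19 183  38] n 3073
c [487.6 197.4] sz [89.7 24.3] mean [492.7 195. ] z 35.0 dir 87.9 px [ 21 210  48  19] n 375
0.007
c [ 744.5 -114.2] sz [120.6  19.4] mean [ 744.8 -105.9] z 16.3 dir 80.3 px [148   0  87  18] n 893
c [ 705.9 -173.8] sz [252.7   3.8] mean [ 705.8 -175.4] z 12.0 dir 84.6 px [152  17 176  23] n 405
c [ 533.8 -171.1] sz [283.2 292.7] mean [ 544.5 -167.2] z 12.0 dir 11.5 px [155  38 197 202] n 31928
c [530.9 143.6] sz [198.5 260. ] mean [562.7 108.1] z 11.9 dir 21.4 px [  0  98 148 159] n 8482
c [538.3 204.3] sz [87.8 78. ] mean [536.8 203.5] z 11.8 dir 106.6 px [  9 163  59  52] n 2146
c [440.1 244.1] sz [140.3  63.7] mean [436.9 223. ] z 11.9 dir 100.5 px [  7 226  74  41] n 1698
top 0.02
top 0.007
c [ 777.8 -118.6] sz [120.5  77.3] mean [ 776.2 -116.9] z 14.8 dir 82.5 px [279 123  32  20] n 425
c [ 543.2 -103.6] sz [149.4 296.9] mean [569.3 -80.8] z 11.0 dir 163.9 px [278 153  40  79] n 1526
c [ 440.3 -289.7] sz [ 68.8 132.4] mean [ 424.1 -291.2] z 10.7 dir 154.5 px [342 196  20  34] n 340
```

View pics/w0.png

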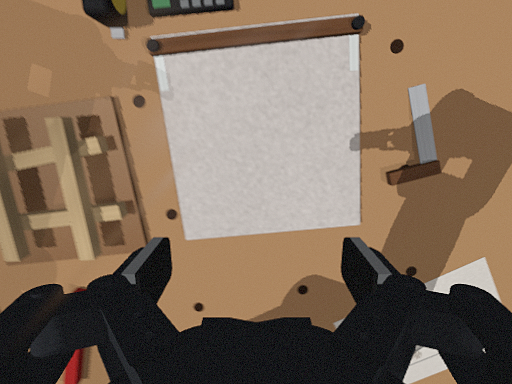

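The wrist view shows the board corners at about (187,240) and (360,225), with the stop's ends at (152,46) and (362,22). I'll get their world positions.

```bash
python3 - <<'E'
from h import *
w=cloud(load('w0'))
m=(w[...,2]>.009)&(w[...,2]<.015)&(w[...,0]<.675)&(w[...,0]>.35)
L=[];R=[]
for r in range(80,215,5):
    c=np.where(m[r,130:])[0]+130
    c=c[(c>156)]
    L.append(w[r,c[0],:2]*1000);R.append(w[r,c[-1],:2]*1000)
for e in(L,R):
    e=np.array(e); vx,vy,x,y=cv2.fitLine(e.astype(np.float32),cv2.DIST_HUBER,0,.01,.01).ravel()
    print('edge',e[0].round(),e[-1].round(),'ang',np.degrees(np.arctan(vy/vx)),'y at x=530',y+(530-x)*vy/vx)
ms=(w[...,2]>.021)&(w[...,2]<.034)&(w[...,0]>.65)&(w[...,0]<.73)&(w[...,1]<0)
# face: lowest row per column
P=[]
for c in range(165,345,8):
    r=np.where(ms[:,c])[0]
    if len(r): P.append(w[r[-1],c]*1000)
P=np.array(P); print(P[::5].round(1)); vx,vy,x,y=cv2.fitLine(P[:,:2].astype(np.float32),cv2.DIST_HUBER,0,.01,.01).ravel(); print('face ang',np.degrees(np.arctan2(vy,vx)),'x at y=-165',x+(-165-y)*vx/vy)
mb=m&(w[...,0]<.45); P=[]
for c in range(195,350,8):
    r=np.where(m[:260,c])[0]; P.append(w[r[-1],c]*1000)
P=np.array(P); vx,vy,x,y=cv2.fitLine(P[:,:2].astype(np.float32),cv2.DIST_HUBER,0,.01,.01).ravel(); print('near edge ang',np.degrees(np.arctan2(vy,vx)),'x at y=-165',x+(-165-y)*vx/vy)
E
```

```text
edge [661. -42.] [457. -23.] ang -5.406088 y at x=530 -29.831001
edge [ 603. -335.] [ 400. -314.] ang -5.486987 y at x=530 -328.46237
[[ 690.5  -62.9   21.5]
 [ 684.8 -121.3   24.4]
 [ 679.3 -178.3   26.8]
 [ 674.2 -234.8   22.7]
 [ 668.8 -290.    26.2]]
face ang 84.63416 x at y=-165 680.5448
near edge ang 84.437096 x at y=-165 388.9271
```

Board axis is -5.4°, stop face centre at about (678,-193). Slot centres at 60 mm pitch. Now for the first top rail, at (525.5,116.5), direction -7.5°.

```bash
python3 -m pendant '[[1,0,35,-20,0,0,0.5],[1,1,35,-20,0,0,0.5],[1,1,35,-20,0,0,0.5],[1,1,35,-20,0,0,0.5],[1,1,35,-20,0,0,0.5],[1,1,35,-20,0,0,0.5],[1,1,35,-20,0,0,0.5],[1,1,35,-20,0,0,0.3],[1,0,10,-10,0,0,0],[1,0,0,0,0,0,0]]'; python3 - <<'E'
from h import *
s=snap('wrist','w1'); w=cloud(s)
rects(w,.05,.075,amin=300,x=(.3,.7),y=(0,.4))
print(robot.read_state()['eef_pos'],robot.read_state()['eef_rot'])
E
```

```text
time: 2.2
eef_pos: [0.5163, 0.1303, 0.1426]
eef_rot: [3.134, 0.004, -1.699]
contact_force: [0.3, -0.2, 0.7]
grip_width: 0.0853
c [563.1 231.8] sz [ 25.7 186. ] mean [576.8 228.1] z 59.9 dir 171.1 px [ 94  29  56 235] n 7803
c [526.2 115.9] sz [ 24.1 219. ] mean [539.1 114.5] z 60.0 dir 172.5 px [257  37  34 265] n 7771
[0.51672698 0.12963328 0.14329104] [ 3.134894    0.00385612 -1.69995862]
```

```bash
python3 -m pendant '[[1,5,-7,-5,0,0,0],[1,4.5,-6.5,-15,0,0,0],[1,0,0,-20,0,0,0],[1,0,0,-20,0,0,0],[1,0,0,-15,0,0,0],[1,0,0,-12,0,0,0],[1,0,0,-10,0,0,0],[1,0,0,-3,0,0,0],[1,0,0,0,0,0,0],[1,0,0,0,0,0,0]]' 60
```

```text
time: 3.25
eef_pos: [0.5336, 0.1015, 0.0451]
eef_rot: [-3.134, 0.003, -1.713]
contact_force: [1.0, -0.8, 0.4]
grip_width: 0.0854
```

```bash
python3 -m pendant '[[1,0,7,0,0,0,0],[1,0,0,0,0,0,0],[1,0,0,0,0,0,0],[1,-7,7,0,0,0,0],[1,0,0,0,0,0,0],[1,0,0,0,0,0,0],[1,0,0,-5,0,0,0],[1,0,0,0,0,0,0],[1,0,0,0,0,0,0],[1,0,0,0,0,0,0]]' 60;python3 - <<'E'
from h import *
for i in range(3):
    r=robot.read_state(); print(r['eef_pos'],r['eef_rot']); robot.snapshot('top') if i<2 else 0
E
```

```text
time: 4.25
eef_pos: [0.5265, 0.1173, 0.0412]
eef_rot: [-3.131, 0.004, -1.712]
contact_force: [0.4, 0.1, -0.6]
grip_width: 0.0852
[0.52651778 0.11728966 0.04117632] [-3.13145921  0.00370995 -1.71168086]
[0.52653582 0.11726476 0.04121372] [-3.13139709  0.00368514 -1.71167852]
[0.52656836 0.11730673 0.04128231] [-3.13124293  0.00372477 -1.71163245]
```

```bash
python3 -m pendant '[[0.2,0,0,0,0,0,0],[0.2,0,0,0,0,0,0],[0.2,0,0,0,0,0,0],[0.1,0,0,0,0,0,0],[0,0,0,0,0,0,0],[0,0,0,0,0,0,0],[0,0,0,0,0,0,0],[0,0,0,0,0,0,0],[0,0,0,0,0,0,0],[0,0,0,0,0,0,0]]' 60; python3 -m pendant '[[0,0,0,5,0,0,0],[0,0,0,10,0,0,0],[0,0,0,15,0,0,0],[0,0,0,20,0,0,0],[0,0,0,20,0,0,0],[0,0,0,20,0,0,0],[0,0,0,10,0,0,0],[0,0,0,0,0,0,0],[0,0,0,0,0,0,0],[0,0,0,0,0,0,0]]'
```

```text
time: 5.35
eef_pos: [0.5269, 0.1172, 0.0417]
eef_rot: [-3.13, 0.004, -1.712]
contact_force: [0.3, -0.3, 1.0]
grip_width: 0.0228
time: 6.35
eef_pos: [0.5255, 0.1172, 0.1481]
eef_rot: [-3.132, 0.004, -1.712]
contact_force: [-0.4, 0.7, -1.3]
grip_width: 0.0227
```

```bash
python3 -m pendant '[[0,2,-20,0,0,0,0.3],[0,2,-40,0,0,0,0.3],[0,2,-42,0,0,0,0.3],[0,2,-42,0,0,0,0.3],[0,2,-42,0,0,0,0.3],[0,2,-42,0,0,0,0.3],[0,2,-42,0,0,0,0.3],[0,2,-42,0,0,0,0.3],[0,2,-42,0,0,0,0.3],[0,2,-20,0,0,0,0.3]]'; python3 -m pendant '[[0,0,-5,-5,0,0,0],[0,0,0,-10,0,0,0],[0,0,0,-10,0,0,0],[0,0,0,-10,0,0,0],[0,0,0,-10,0,0,0],[0,0,0,-10,0,0,0],[0,0,0,-5,0,0,0],[0,0,0,0,0,0,0],[0,0,0,0,0,0,0],[0,0,0,0,0,0,0]]'
```

```text
time: 7.35
eef_pos: [0.54, -0.2676, 0.1383]
eef_rot: [3.136, 0.009, -1.652]
contact_force: [0.2, -0.3, -0.4]
grip_width: 0.0224
time: 8.35
eef_pos: [0.5389, -0.269, 0.0693]
eef_rot: [3.13, 0.013, -1.651]
contact_force: [0.3, -0.5, -0.5]
grip_width: 0.0227
```

```bash
python3 -m pendant '[[0,0,-1,-10,-0.3,-0.6,-0.4],[0,0,0,-10,-0.2,-0.6,-0.4],[0,0,0,-8,0,0,0],[0,0,0,-6,0,0,0],[0,0,0,-5,0,0,0],[0,0,0,-4,0,0,0],[0,0,0,-3,0,0,0],[0,0,0,0,0,0,0],[0,0,0,0,0,0,0],[0,0,0,0,0,0,0]]' 60; python3 - <<'E'
from h import *
s=snap('side','s2'); w=cloud(s); rects(w,.03,.06,y=(-.4,0),x=(.4,.67),amin=50)
E
```

```text
time: 9.35
eef_pos: [0.5406, -0.2714, 0.0242]
eef_rot: [-3.126, 0.003, -1.664]
contact_force: [-0.6, -0.0, -1.0]
grip_width: 0.0227
c [ 539.8 -263.9] sz [ 51.3 217.4] mean [ 539.3 -263.3] z 39.3 dir 174.9 px [226 120  60  13] n 354
```

```bash
python3 -m pendant '[[0,0,0,-3,0,0.2,0],[0,0,0,-2,0,0,0],[0,0,0,-1,0,0,0],[0,0,0,0,0,0,0],[0,0,0,-1,0,0,0],[0,0,0,0,0,0,0],[0,0,0,0,0,0,0],[0,0,0,0,0,0,0],[0,0,0,0,0,0,0],[0,0,0,0,0,0,0]]' 60
```

```text
time: 10.4
eef_pos: [0.541, -0.2717, 0.0178]
eef_rot: [-3.128, 0.001, -1.664]
contact_force: [-0.1, -0.1, -0.5]
grip_width: 0.0226
```

```bash
python3 -m pendant '[[0,0,0,-1,0,0,0],[0,0,0,0,0,0,0],[0,3,-0.3,0,0,0,0],[0,3,-0.3,0,0,0,0],[0,3,-0.3,0,0,0,0],[0,2,-0.2,0,0,0,0],[0,2,-0.2,0,0,0,0],[0,0,0,0,0,0,0],[0,0,0,0,0,0,0],[0,0,0,0,0,0,0]]' 40
```

```text
time: 11.4
eef_pos: [0.5551, -0.2732, 0.0177]
eef_rot: [-3.129, 0.001, -1.664]
contact_force: [-0.1, -0.1, 1.2]
grip_width: 0.0227
```

```bash
python3 -m pendant '[[0,2,-0.2,0,0,0,0],[0,2,-0.2,0,0,0,0],[0,0,0,0,0,0,0],[0,1,-0.1,0,0,0,0],[0,0,0,0,0,0,0],[0,1,-0.1,0,0,0,0],[0,0,0,0,0,0,0],[0,1,-0.1,0,0,0,0],[0,0,0,0,0,0,0],[0,0,0,0,0,0,0]]' 40
```

```text
time: 12.4
eef_pos: [0.5607, -0.2737, 0.0177]
eef_rot: [-3.134, 0.002, -1.664]
contact_force: [-2.0, 0.1, 1.7]
grip_width: 0.0226
```

```bash
python3 -m pendant '[[0,1,-0.1,0,0,0,0],[0,0,0,0,0,0,0],[0,1,-0.1,0,0,0,0],[0,1,-0.1,0,0,0,0],[0,0,0,0,0,0,0],[0,0,0,0,0,0,0],[0,0,0,0,0,0,0],[0,0,0,0,0,0,0],[0,0,0,0,0,0,0],[0,0,0,0,0,0,0]]' 40; python3 - <<'E'
from h import *
snap('side','s3')
a=cv2.imread('pics/s3.png'); cv2.imwrite('pics/c3.png',cv2.resize(a[100:200,190:340],None,fx=4,fy=4,interpolation=cv2.INTER_CUBIC))
E
```

```text
time: 13.4
eef_pos: [0.5607, -0.2738, 0.0179]
eef_rot: [3.141, 0.004, -1.664]
contact_force: [-3.4, 0.8, 3.0]
grip_width: 0.0226
```

View pics/c3.png

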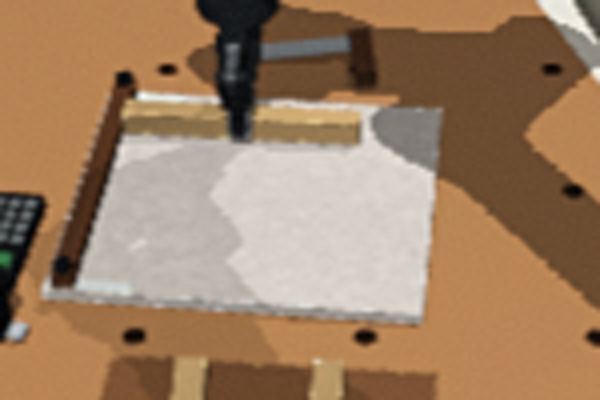

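The crop shows the rail flat on the far strip of the board, its end at the stop (125,115). It has stopped advancing with -3.4 N on the wrist. I'll push slightly more, level it, and release.

```bash
python3 -m pendant '[[0,2,-0.2,0,0,-0.6,0],[0,2,-0.2,0,0,0,0],[0,2,-0.2,0,0,0,0],[0,0,0,0,0,0,0],[0,0,0,0,0,0,0],[0,0,0,0,0,0,0],[0,0,0,0,0,0,0],[0,0,0,0,0,0,0],[0,0,0,0,0,0,0],[0,0,0,0,0,0,0]]' 40
```

```text
time: 14.45
eef_pos: [0.5607, -0.2738, 0.0182]
eef_rot: [3.135, 0.008, -1.663]
contact_force: [-4.9, 0.8, 3.7]
grip_width: 0.0225
```

```bash
python3 -m pendant '[[0.3,0,0,0,0,0,0],[0.4,0,0,0,0,0,0],[0.5,0,0,0,0,0,0],[0.5,0,0,0,0,0,0],[0.5,0,0,5,0,0,0],[0.5,0,0,10,0,0,0],[0.5,0,0,20,0,0,0],[0.5,0,0,30,0,0,0],[1,0,0,40,0,0,0],[1,0,0,40,0,0,0]]' 60; python3 -m pendant '[[1,0,40,0,0,0,0],[1,0,48,0,0,0,0],[1,0,48,0,0,0,0],[1,0,48,0,0,0,0],[1,0,48,0,0,0,0],[1,-3,48,0,0,0,0],[1,-3,48,0,0,0,0],[1,-3,48,0,0,0,0],[1,-3,48,0,0,0,0],[1,-3,30,0,0,0,0]]'; python3 - <<'E'
from h import *
s=snap('wrist','w4'); w=cloud(s)
rects(w,.05,.075,amin=300,x=(.3,.7),y=(0,.4))
s=snap('top','t4'); w=cloud(s); 
rects(w,.03,.042,y=(-.4,0),amin=100); rects(w,.05,.075,amin=100,x=(.3,.7),y=(0,.4))
print(robot.read_state()['eef_pos'],robot.read_state()['eef_rot'])
E
```

```text
time: 15.45
eef_pos: [0.5593, -0.272, 0.1653]
eef_rot: [3.13, 0.013, -1.663]
contact_force: [0.8, 0.0, -0.2]
grip_width: 0.0702
time: 16.45
eef_pos: [0.5436, 0.1931, 0.1833]
eef_rot: [-3.128, 0.005, -1.671]
contact_force: [0.8, -0.5, -0.1]
grip_width: 0.0849
c [545.9 234.1] sz [ 24.3 219.6] mean [556.3 232. ] z 60.0 dir 171.4 px [202  70  30 222] n 5703
c [ 566.9 -274. ] sz [ 25.6 231.9] mean [ 558.3 -273.4] z 34.6 dir 174.9 px [340 149  10  61] n 354
[0.54345687 0.19373254 0.18323134] [-3.12792054  0.00552899 -1.66822845]
```

```bash
python3 -m pendant '[[1,1,15,-20,0,0.4,-1.5],[1,1,15,-25,0,0.3,-1.5],[1,0,10,-25,0,0,0],[1,0,0,-20,0,0,0],[1,0,0,-10,0,0,0],[1,0,0,0,0,0,0],[1,0,0,0,0,0,0],[1,0,0,0,0,0,0],[1,0,0,0,0,0,0],[1,0,0,0,0,0,0]]' 60
```

```text
time: 17.55
eef_pos: [0.5491, 0.2326, 0.0892]
eef_rot: [-3.127, 0.007, -1.725]
contact_force: [-0.3, 0.1, 0.2]
grip_width: 0.0853
```

```bash
python3 -m pendant '[[1,-2,1,0,0,0.6,0],[1,0,0,0,0,0,0],[1,0,0,-15,0,0,0],[1,0,0,-15,0,0,0],[1,0,0,-10,0,0,0],[1,0,0,-4,0,0,0],[1,0,0,-2,0,0,0],[1,0,0,0,0,0,0],[1,0,0,0,0,0,0],[1,0,0,0,0,0,0]]' 60
```

```text
time: 18.55
eef_pos: [0.5482, 0.2341, 0.0443]
eef_rot: [-3.134, 0.007, -1.724]
contact_force: [-0.4, -0.6, 0.3]
grip_width: 0.0856
```

```bash
python3 -m pendant '[[1,-1,0,-3,0,0.3,0],[0.5,0,0,0,0,0,0],[0.2,0,0,0,0,0,0],[0.1,0,0,0,0,0,0],[0,0,0,0,0,0,0],[0,0,0,0,0,0,0],[0,0,0,0,0,0,0],[0,0,0,0,0,0,0],[0,0,0,0,0,0,0],[0,0,0,0,0,0,0]]' 60; python3 -m pendant '[[0,0,0,5,0,0,0],[0,0,0,10,0,0,0],[0,0,0,15,0,0,0],[0,0,0,20,0,0,0],[0,0,0,20,0,0,0],[0,0,0,15,0,0,0],[0,0,0,5,0,0,0],[0,0,0,0,0,0,0],[0,0,0,0,0,0,0],[0,0,0,0,0,0,0]]'
```

```text
time: 19.55
eef_pos: [0.5476, 0.2343, 0.0421]
eef_rot: [-3.138, 0.007, -1.724]
contact_force: [-0.7, -0.0, -1.5]
grip_width: 0.0231
time: 20.55
eef_pos: [0.5465, 0.234, 0.1381]
eef_rot: [-3.139, 0.007, -1.724]
contact_force: [0.8, 0.8, -1.6]
grip_width: 0.0225
```

```bash
python3 -m pendant '[[0,0,-20,0,0,0,0.4],[0,0,-40,0,0,0,0.4],[0,0,-42,0,0,0,0.4],[0,0,-42,0,0,0,0.4],[0,0,-42,0,0,0,0.4],[0,0,-42,0,0,0,0.4],[0,0,-42,0,0,0,0.4],[0,0,-42,0,0,0,0.4],[0,0,-42,0,0,0,0.2],[0,0,-40,0,0,0,0]]'; python3 -m pendant '[[0,0,-30,-5,0,0,0],[0,0,-10,-10,0,0,0],[0,0,0,-15,0,0,0],[0,0,0,-15,0,0,0],[0,0,0,-15,0,0,0],[0,0,0,-5,0,0,0],[0,0,0,0,0,0,0],[0,0,0,0,0,0,0],[0,0,0,0,0,0,0],[0,0,0,0,0,0,0]]'
```

```text
time: 21.55
eef_pos: [0.5409, -0.1697, 0.1309]
eef_rot: [3.132, 0.008, -1.655]
contact_force: [0.8, 0.7, -1.0]
grip_width: 0.0228
time: 22.55
eef_pos: [0.5388, -0.2127, 0.059]
eef_rot: [3.126, 0.012, -1.659]
contact_force: [0.2, 1.1, -0.5]
grip_width: 0.023
```

```bash
python3 -m pendant '[[0,3,2,0,-0.2,-0.5,-0.3],[0,0,0,-10,0,-0.5,0],[0,0,0,-10,0,0,0],[0,0,0,-8,0,0,0],[0,0,0,-5,0,0,0],[0,0,0,-3,0,0,0],[0,0,0,0,0,0,0],[0,0,0,0,0,0,0],[0,0,0,0,0,0,0],[0,0,0,0,0,0,0]]' 60
```

```text
time: 23.55
eef_pos: [0.5436, -0.2109, 0.0231]
eef_rot: [-3.134, 0.007, -1.665]
contact_force: [-0.5, 0.6, -0.7]
grip_width: 0.0231
```

Lower, then approach the stop (contact is expected near x = 566).

```bash
python3 -m pendant '[[0,0,0,-2,0,0.2,0],[0,0,0,-2,0,0,0],[0,0,0,0,0,0,0],[0,0,0,-1,0,0,0],[0,0,0,0,0,0,0],[0,3,-0.3,0,0,0,0],[0,3,-0.3,0,0,0,0],[0,3,-0.3,0,0,0,0],[0,3,-0.3,0,0,0,0],[0,0,0,0,0,0,0]]' 40;  python3 -m pendant '[[0,1,-0.1,0,0,0,0],[0,1,-0.1,0,0,0,0],[0,0,0,0,0,0,0],[0,1,-0.1,0,0,0,0],[0,0,0,0,0,0,0],[0,1,-0.1,0,0,0,0],[0,0,0,0,0,0,0],[0,1,-0.1,0,0,0,0],[0,0,0,0,0,0,0],[0,0,0,0,0,0,0]]' 40
```

```text
time: 24.55
eef_pos: [0.557, -0.2124, 0.0182]
eef_rot: [-3.137, 0.006, -1.665]
contact_force: [-0.1, -0.3, -1.0]
grip_width: 0.0229
time: 25.55
eef_pos: [0.5624, -0.2129, 0.0182]
eef_rot: [-3.137, 0.006, -1.665]
contact_force: [-0.1, 0.1, 0.4]
grip_width: 0.0231
```

```bash
python3 -m pendant '[[0,1,-0.1,0,0,0,0],[0,0,0,0,0,0,0],[0,1,-0.1,0,0,0,0],[0,0,0,0,0,0,0],[0,1,-0.1,0,0,0,0],[0,0,0,0,0,0,0],[0,1,-0.1,0,0,0,0],[0,0,0,0,0,0,0],[0,1,-0.1,0,0,0,0],[0,0,0,0,0,0,0]]' 40
```

```text
time: 26.55
eef_pos: [0.5672, -0.2133, 0.0182]
eef_rot: [-3.139, 0.007, -1.665]
contact_force: [-0.4, 0.2, -1.1]
grip_width: 0.0221
```

```bash
python3 -m pendant '[[0,1,-0.1,-0.5,0,0,0],[0,0,0,0,0,0,0],[0,1,-0.1,0,0,0,0],[0,0,0,0,0,0,0],[0,1,-0.1,0,0,0,0],[0,0,0,0,0,0,0],[0,1,-0.1,0,0,0,0],[0,0,0,0,0,0,0],[0,1,-0.1,0,0,0,0],[0,0,0,0,0,0,0]]' 40
```

```text
time: 27.55
eef_pos: [0.5671, -0.2134, 0.0183]
eef_rot: [3.13, 0.009, -1.665]
contact_force: [-3.4, 0.5, 4.0]
grip_width: 0.0229
```

```bash
python3 -m pendant '[[0,2,-0.2,0,0,-0.6,0],[0,2,-0.2,0,0,0,0],[0,2,-0.2,0,0,0,0],[0,0,0,0,0,0,0],[0,0,0,0,0,0,0],[0,0,0,0,0,0,0],[0.3,0,0,0,0,0,0],[0.4,0,0,0,0,0,0],[0.45,0,0,0,0,0,0],[0.45,0,0,0,0,0,0]]' 40; python3 -m pendant '[[0.45,0,0,5,0,0,0],[0.45,0,0,10,0,0,0],[0.45,0,0,20,0,0,0],[0.45,0,0,30,0,0,0],[1,0,0,40,0,0,0],[1,0,40,40,0,0,0],[1,0,45,20,0,0,0],[1,0,45,0,0,0,0],[1,0,45,0,0,0,0],[1,0,45,0,0,0,0]]' 60; python3 - <<'E'
from h import *
s=snap('side','s5'); w=cloud(s); rects(w,.03,.05,amin=60,x=(.35,.67),y=(-.4,0)); rects(w,.0285,.05,amin=60,x=(.35,.7),y=(0.02,.4))
s=snap('wrist','w5'); w=cloud(s); rects(w,.03,.05,amin=300,x=(.35,.7),y=(-.4,.4))
print(robot.read_state()['eef_pos'],robot.read_state()['eef_rot'])
E
```

```text
time: 28.55
eef_pos: [0.5684, -0.2137, 0.0191]
eef_rot: [3.127, 0.012, -1.664]
contact_force: [-0.3, 1.3, -0.0]
grip_width: 0.0383
time: 29.55
eef_pos: [0.5674, 0.0035, 0.1932]
eef_rot: [3.137, 0.011, -1.673]
contact_force: [0.4, 0.4, -0.3]
grip_width: 0.0855
c [ 644.  -278.4] sz [31.6 46.2] mean [ 644.2 -276.4] z 33.7 dir 177.9 px [221 125  13   6] n 61
c [ 514.3 -267.6] sz [ 33.8 131.7] mean [ 514.  -265.1] z 33.7 dir 174.6 px [245 126  36   7] n 163
c [ 637.8 -216.6] sz [28.6 65. ] mean [ 637.9 -215.6] z 34.1 dir 169.8 px [219 134  18   6] n 78
c [ 516.8 -207.1] sz [ 30.3 120.2] mean [ 518.  -205.2] z 33.6 dir 176.0 px [245 136  34   6] n 159
c [586.4 175.7] sz [226.1  24.3] mean [586.2 184.9] z 34.4 dir 89.7 px [229 189  13  56] n 458
c [485.4 178.4] sz [226.6  24.3] mean [485.8 188. ] z 34.4 dir 85.8 px [263 190  14  56] n 458
c [ 566.2 -213.4] sz [ 29.5 219.8] mean [ 576.9 -212.4] z 36.1 dir 175.0 px [438  48  65 208] n 5445
c [587.3 174.7] sz [222.2  24.3] mean [587.6 170.6] z 35.9 dir 90.0 px [  6 155 203  40] n 4363
c [ 507.7 -257.8] sz [117.3  22. ] mean [ 492.7 -260.6] z 35.8 dir 0.5 px [488 156  24 101] n 1217
c [480.8  93.5] sz [54.5 25.1] mean [481.9  92.6] z 35.8 dir 85.8 px [171 246  47  22] n 940
c [489.6 222.8] sz [128.   24.7] mean [491.8 228.6] z 35.9 dir 87.8 px [ 31 248 108  22] n 1890
[0.56719893 0.00662267 0.19317884] [ 3.13588127  0.01157557 -1.6669806 ]
```

View pics/s5.png

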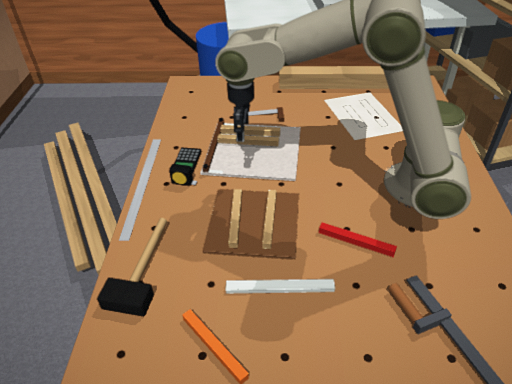

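Both top rails lie flat against the stop. The two bottom rails are still on the panel and the bar hasn't moved. Next is rail C at (587,175), so I'll turn the jaws by +95°.

```bash
python3 -m pendant '[[1,2,17,0,0,0,8.5],[1,2,17,0,0,0,8.5],[1,2,17,-10,0,0,8.5],[1,2,17,-10,0,0,8.5],[1,2,17,-10,0,0,8.5],[1,2,17,-10,0,0,8.5],[1,2,17,-10,0,0,8.5],[1,2,17,-10,0,0,8.5],[1,2,17,0,0,0,8.5],[1,2,10,0,0,0,8.5]]' 60; python3 -m pendant '[[1,0,0,0,0,0,8],[1,0,0,0,0,0,0],[1,0,0,0,0,0,0],[1,0,0,0,0,0,0],[1,0,0,0,0,0,0],[1,0,0,0,0,0,0],[1,0,0,0,0,0,0],[1,0,0,0,0,0,0],[1,0,0,0,0,0,0],[1,0,0,0,0,0,0]]' 60;  python3 - <<'E'
from h import *
s=snap('wrist','w6'); w=cloud(s); rects(w,.028,.05,amin=300,x=(.35,.7),y=(0,.4))
E
```

```text
time: 30.65
eef_pos: [0.5893, 0.1708, 0.1389]
eef_rot: [-3.14, 0.006, -0.166]
contact_force: [-0.1, -0.3, 0.7]
grip_width: 0.0857
time: 31.65
eef_pos: [0.5902, 0.1694, 0.1411]
eef_rot: [-3.14, 0.004, -0.031]
contact_force: [0.6, 0.9, 0.4]
grip_width: 0.0852
c [587.8 174.9] sz [219.   24.2] mean [587.8 186.8] z 36.0 dir 89.9 px [236  56  34 240] n 6401
c [488.4 201.6] sz [170.5  25.4] mean [490.1 212.2] z 36.0 dir 85.7 px [119  57  42 194] n 5609
```

```bash
python3 -m pendant '[[1,-2.4,5.5,-10,0,0,1.5],[1,0,0,-20,0,0,0],[1,0,0,-25,0,0,0],[1,0,0,-20,0,0,0],[1,0,0,-15,0,0,0],[1,0,0,-10,0,0,0],[1,0,0,-5,0,0,0],[1,0,0,0,0,0,0],[1,0,0,0,0,0,0],[1,0,0,0,0,0,0]]' 60
```

```text
time: 32.7
eef_pos: [0.5858, 0.1778, 0.0296]
eef_rot: [-3.14, 0.003, 0.005]
contact_force: [0.9, -0.4, -0.6]
grip_width: 0.0856
```

```bash
python3 -m pendant '[[1,2,-2,-5,0,0,-0.3],[1,0,0,-4,0,0,0],[1,0,0,-2,0,0,0],[0.5,0,0,0,0,0,0],[0.2,0,0,0,0,0,0],[0,0,0,0,0,0,0],[0,0,0,0,0,0,0],[0,0,0,0,0,0,0],[0,0,0,0,0,0,0],[0,0,0,0,0,0,0]]' 60
```

```text
time: 33.7
eef_pos: [0.589, 0.1757, 0.0195]
eef_rot: [-3.14, 0.0, -0.0]
contact_force: [-0.6, 0.6, -0.8]
grip_width: 0.0225
```

```bash
python3 -m pendant '[[0,0,0,5,0,0,0],[0,0,0,10,0,0,0],[0,0,0,15,0,0,0],[0,0,0,25,0,0,0],[0,0,0,25,0,0,0],[0,0,0,20,0,0,0],[0,0,0,10,0,0,0],[0,0,0,0,0,0,0],[0,0,0,0,0,0,0],[0,0,0,0,0,0,0]]' 60;  python3 -m pendant '[[0,-3,-20,0,0,0,-8.5],[0,-3,-32,0,0,0,-8.5],[0,-3,-34,0,0,0,-8.5],[0,-3,-34,0,0,0,-8.5],[0,-3,-34,0,0,0,-8.5],[0,-3,-34,0,0,0,-8.5],[0,-3,-34,0,0,0,-8.5],[0,-3,-34,0,0,0,-8.5],[0,-3,-34,0,0,0,-8.5],[0,-3,-20,0,0,0,-8.5]]' 60
```

```text
time: 34.7
eef_pos: [0.5883, 0.1757, 0.1395]
eef_rot: [-3.139, -0.002, -0.0]
contact_force: [-0.6, 0.3, -1.4]
grip_width: 0.0221
time: 35.7
eef_pos: [0.5514, -0.1425, 0.1289]
eef_rot: [3.134, 0.011, -1.504]
contact_force: [0.2, 1.1, -0.2]
grip_width: 0.0229
```

```bash
python3 -m pendant '[[0,-2,-5,-5,0,-0.3,-5],[0,0,-1,-10,0,-0.3,-3],[0,0,0,-15,0,0,0],[0,0,0,-15,0,0,0],[0,0,0,-15,0,0,0],[0,0,0,-8,0,0,0],[0,0,0,0,0,0,0],[0,0,0,0,0,0,0],[0,0,0,0,0,0,0],[0,0,0,0,0,0,0]]' 60
```

```text
time: 36.7
eef_pos: [0.5462, -0.1517, 0.0532]
eef_rot: [3.136, 0.015, -1.661]
contact_force: [-0.1, -0.2, -0.1]
grip_width: 0.0228
```

```bash
python3 -m pendant '[[0,0,1,0,-0.4,-0.2,-0.2],[0,0,0,-8,-0.4,-0.1,0],[0,0,0,-8,0,0,0],[0,0,0,-6,0,0,0],[0,0,0,-5,0,0,0],[0,0,0,-2,0,0,0],[0,0,0,0,0,0,0],[0,0,0,0,0,0,0],[0,0,0,0,0,0,0],[0,0,0,0,0,0,0]]' 60
```

```text
time: 37.7
eef_pos: [0.5465, -0.1507, 0.0224]
eef_rot: [-3.138, -0.0, -1.664]
contact_force: [1.0, -0.4, -1.0]
grip_width: 0.0227
```

```bash
python3 -m pendant '[[0,0,0,-2,0,0,0],[0,0,0,-1,0,0,0],[0,0,0,0,0,0,0],[0,3,-0.3,0,0,0,0],[0,3,-0.3,0,0,0,0],[0,3,-0.3,0,0,0,0],[0,3,-0.3,0,0,0,0],[0,3,-0.3,0,0,0,0],[0,2,-0.2,0,0,0,0],[0,0,0,0,0,0,0]]' 40;  python3 -m pendant '[[0,1,-0.1,-0.5,0,0,0],[0,1,-0.1,0,0,0,0],[0,0,0,0,0,0,0],[0,1,-0.1,0,0,0,0],[0,0,0,0,0,0,0],[0,1,-0.1,0,0,0,0],[0,0,0,0,0,0,0],[0,0,0,0,0,0,0],[0,0,0,0,0,0,0],[0,0,0,0,0,0,0]]' 40
```

```text
time: 38.7
eef_pos: [0.5655, -0.1527, 0.0195]
eef_rot: [-3.137, -0.001, -1.664]
contact_force: [1.3, -0.4, -0.4]
grip_width: 0.0228
time: 39.7
eef_pos: [0.5692, -0.1531, 0.0194]
eef_rot: [-3.139, -0.0, -1.664]
contact_force: [-0.3, -0.2, 0.4]
grip_width: 0.0223
```

```bash
python3 -m pendant '[[0,1,-0.1,0,0,0,0],[0,0,0,0,0,0,0],[0,1,-0.1,0,0,0,0],[0,0,0,0,0,0,0],[0,1,-0.1,0,0,0,0],[0,0,0,0,0,0,0],[0,1,-0.1,0,0,0,0],[0,0,0,0,0,0,0],[0,1,-0.1,0,0,0,0],[0,0,0,0,0,0,0]]' 40; python3 -m pendant '[[0,1,-0.1,0,0,0,0],[0,0,0,0,0,0,0],[0,1,-0.1,0,0,0,0],[0,0,0,0,0,0,0],[0,1,-0.1,0,0,0,0],[0,0,0,0,0,0,0],[0,0,0,0,0,0,0],[0,0,0,0,0,0,0],[0,0,0,0,0,0,0],[0,0,0,0,0,0,0]]' 40
```

```text
time: 40.7
eef_pos: [0.5736, -0.1535, 0.0194]
eef_rot: [3.141, -0.0, -1.664]
contact_force: [1.6, -0.6, 1.1]
grip_width: 0.0227
time: 41.7
eef_pos: [0.5736, -0.1535, 0.0195]
eef_rot: [3.133, 0.001, -1.664]
contact_force: [-3.2, -0.3, 3.8]
grip_width: 0.0226
```

Contact felt at x = 573.6, the same signature as the first two. I'll push a little more, then release, lift, turn and look.

```bash
python3 -m pendant '[[0,2,-0.2,0,0,-0.6,0],[0,2,-0.2,0,0,0,0],[0,2,-0.2,0,0,0,0],[0,0,0,0,0,0,0],[0,0,0,0,0,0,0],[0,0,0,0,0,0,0],[0.3,0,0,0,0,0,0],[0.4,0,0,0,0,0,0],[0.45,0,0,0,0,0,0],[0.45,0,0,0,0,0,0]]' 40; python3 -m pendant '[[0.45,0,0,5,0,0,0],[0.45,0,0,10,0,0,0],[0.45,0,0,20,0,0,0],[0.45,0,0,30,0,0,0],[1,0,10,40,0,0,8],[1,-10,25,20,0,0,8.5],[1,-12,35,0,0,0,8.5],[1,-12,35,0,0,0,8.5],[1,-12,35,0,0,0,8.5],[1,-12,35,0,0,0,8.5]]' 60;  python3 -m pendant '[[1,-12,35,-10,0,0,8.5],[1,-12,35,0,0,0,8.5],[1,0,35,0,0,0,8.5],[1,0,35,0,0,0,8.5],[1,0,30,0,0,0,8.5],[1,0,10,0,0,0,0],[1,0,0,0,0,0,0],[1,0,0,0,0,0,0],[1,0,0,0,0,0,0],[1,0,0,0,0,0,0]]' 60;  python3 - <<'E'
from h import *
s=snap('wrist','w7'); w=cloud(s); rects(w,.028,.05,amin=300,x=(.35,.7),y=(0,.4))
s=snap('top','t7'); w=cloud(s); rects(w,.03,.05,amin=60,x=(.35,.67),y=(-.4,0)); rects(w,.008,.02,amin=100,x=(.3,.7),y=(.36,.5))
snap('side','s7')
E
```

```text
time: 42.7
eef_pos: [0.5746, -0.1536, 0.0194]
eef_rot: [3.129, 0.003, -1.663]
contact_force: [-0.9, -0.7, -1.5]
grip_width: 0.0386
time: 43.7
eef_pos: [0.5155, 0.0232, 0.1569]
eef_rot: [3.134, -0.006, -0.769]
contact_force: [1.1, 0.8, -0.5]
grip_width: 0.0853
time: 44.7
eef_pos: [0.489, 0.2109, 0.1542]
eef_rot: [3.137, -0.014, -0.021]
contact_force: [-0.3, 1.1, 0.4]
grip_width: 0.0855
c [486.8 177.5] sz [220.2  24.1] mean [487.5 189.1] z 36.0 dir 86.1 px [238 105  35 214] n 5241
c [ 560.5 -273.3] sz [ 26.1 218.3] mean [ 557.6 -273.2] z 34.6 dir 175.0 px [340 152  10  58] n 338
c [ 563.6 -212.6] sz [ 25.7 212.6] mean [ 561.2 -212.7] z 34.7 dir 174.7 px [324 154  10  56] n 345
c [ 567.3 -153.1] sz [ 25.4 204.1] mean [ 562.8 -152.2] z 34.6 dir 174.5 px [308 156   9  54] n 326
c [459.8 409. ] sz [280.6  32. ] mean [456.1 409. ] z 13.7 dir 1.8 px [157 192  16  76] n 603
```

View pics/s7.png

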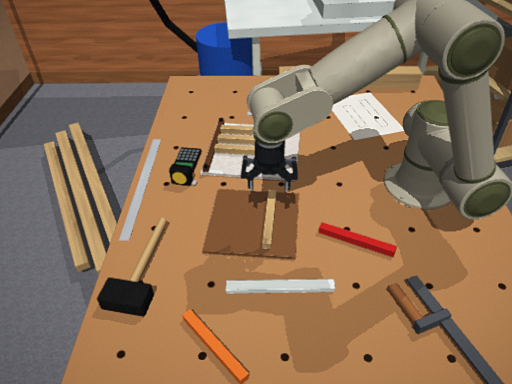

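Three rails are in place; the last one lies on the panel at (487,177.5) in world mm, direction 86.1°.

```bash
python3 -m pendant '[[1,-1,-15,-20,0.2,0.4,-1.4],[1,0,-15,-25,0,0.4,-1],[1,0,-2,-25,0,0,0],[1,0,0,-20,0,0,0],[1,0,0,-15,0,0,0],[1,0,0,-8,0,0,0],[1,0,0,0,0,0,0],[1,0,0,0,0,0,0],[1,0,0,0,0,0,0],[1,0,0,0,0,0,0]]' 60
```

```text
time: 45.85
eef_pos: [0.4896, 0.1764, 0.0399]
eef_rot: [3.141, -0.005, -0.068]
contact_force: [-0.2, -0.3, 0.4]
grip_width: 0.0853
```

```bash
python3 -m pendant '[[1,-2.5,1,-8,0,0.3,0],[1,0,0,-8,0,0,0],[1,0,0,-4,0,0,0],[1,0,0,-2,0,0,0],[0.5,0,0,0,0,0,0],[0.2,0,0,0,0,0,0],[0,0,0,0,0,0,0],[0,0,0,0,0,0,0],[0,0,0,0,0,0,0],[0,0,0,0,0,0,0]]' 60;  python3 -m pendant '[[0,0,0,0,0,0,0],[0,0,0,5,0,0,0],[0,0,0,10,0,0,0],[0,0,0,15,0,0,0],[0,0,0,25,0,0,0],[0,0,0,25,0,0,0],[0,0,0,20,0,0,0],[0,0,0,10,0,0,0],[0,0,0,0,0,0,0],[0,0,0,0,0,0,0]]' 60
```

```text
time: 46.85
eef_pos: [0.4875, 0.1777, 0.0171]
eef_rot: [3.141, -0.002, -0.068]
contact_force: [-0.1, -0.1, -0.5]
grip_width: 0.0228
time: 47.85
eef_pos: [0.4865, 0.1776, 0.1349]
eef_rot: [3.141, -0.002, -0.068]
contact_force: [0.1, 0.6, -1.2]
grip_width: 0.0227
```

```bash
python3 -m pendant '[[0,6,-20,0,0,0,-8.5],[0,7,-27,0,0,0,-8.5],[0,7,-28,0,0,0,-8.5],[0,7,-28,0,0,0,-8.5],[0,7,-28,0,0,0,-8.5],[0,7,-28,0,0,0,-8.5],[0,7,-28,0,0,0,-8.5],[0,7,-28,0,0,0,-8.5],[0,7,-28,0,0,0,-8.5],[0,5,-15,0,0,0,-8.5]]' 60; python3 -m pendant '[[0,0,-2,0,0,0,-4.5],[0,0,0,-10,0,0,0],[0,0,0,-15,0,0,0],[0,0,0,-15,0,0,0],[0,0,0,-15,0,0,0],[0,0,0,-10,0,0,0],[0,0,0,0,0,0,0],[0,0,0,0,0,0,0],[0,0,0,0,0,0,0],[0,0,0,0,0,0,0]]' 60
```

```text
time: 48.85
eef_pos: [0.5494, -0.0882, 0.1233]
eef_rot: [3.129, 0.011, -1.572]
contact_force: [0.8, 0.6, -0.6]
grip_width: 0.0229
time: 49.85
eef_pos: [0.5459, -0.0897, 0.0469]
eef_rot: [3.118, 0.015, -1.646]
contact_force: [0.1, 0.9, -1.0]
grip_width: 0.0228
```

```bash
python3 -m pendant '[[0,3,-0.5,0,-0.5,-0.6,-0.5],[0,3,-0.5,-5,-0.5,-0.6,-0.5],[0,0,0,-6,0,0,0],[0,0,0,-5,0,0,0],[0,0,0,-4,0,0,0],[0,0,0,-2,0,0,0],[0,0,0,0,0,0,0],[0,0,0,0,0,0,0],[0,0,0,0,0,0,0],[0,0,0,0,0,0,0]]' 60
```

```text
time: 50.85
eef_pos: [0.553, -0.091, 0.0238]
eef_rot: [-3.139, -0.003, -1.664]
contact_force: [0.0, -0.1, -0.7]
grip_width: 0.0228
```

Contact is expected near x = 578.

```bash
python3 -m pendant '[[0,0,0,-3,0,0,0],[0,0,0,-2,0,0,0],[0,0,0,-1,0,0,0],[0,0,0,0,0,0,0],[0,3,-0.3,0,0,0,0],[0,3,-0.3,0,0,0,0],[0,3,-0.3,0,0,0,0],[0,3,-0.3,0,0,0,0],[0,3,-0.3,0,0,0,0],[0,0,0,0,0,0,0]]' 40;  python3 -m pendant '[[0,1,-0.1,0,0,0,0],[0,1,-0.1,0,0,0,0],[0,0,0,0,0,0,0],[0,1,-0.1,0,0,0,0],[0,0,0,0,0,0,0],[0,1,-0.1,0,0,0,0],[0,0,0,0,0,0,0],[0,1,-0.1,0,0,0,0],[0,0,0,0,0,0,0],[0,0,0,0,0,0,0]]' 40
```

```text
time: 51.85
eef_pos: [0.5698, -0.0928, 0.0177]
eef_rot: [-3.138, -0.003, -1.664]
contact_force: [0.1, -0.2, -1.2]
grip_width: 0.0225
time: 52.85
eef_pos: [0.575, -0.0932, 0.0176]
eef_rot: [-3.139, -0.003, -1.664]
contact_force: [0.4, 0.7, -0.1]
grip_width: 0.0229
```

```bash
python3 -m pendant '[[0,1,-0.1,-0.5,0,0,0],[0,0,0,0,0,0,0],[0,1,-0.1,0,0,0,0],[0,0,0,0,0,0,0],[0,1,-0.1,0,0,0,0],[0,0,0,0,0,0,0],[0,1,-0.1,0,0,0,0],[0,0,0,0,0,0,0],[0,1,-0.1,0,0,0,0],[0,0,0,0,0,0,0]]' 40; python3 -m pendant '[[0,1,-0.1,0,0,0,0],[0,0,0,0,0,0,0],[0,1,-0.1,0,0,0,0],[0,0,0,0,0,0,0],[0,1,-0.1,0,0,0,0],[0,0,0,0,0,0,0],[0,0,0,0,0,0,0],[0,0,0,0,0,0,0],[0,0,0,0,0,0,0],[0,0,0,0,0,0,0]]' 40
```

```text
time: 53.85
eef_pos: [0.5789, -0.0936, 0.0172]
eef_rot: [3.14, -0.003, -1.664]
contact_force: [0.1, -0.3, -1.4]
grip_width: 0.0228
time: 54.85
eef_pos: [0.579, -0.0935, 0.0172]
eef_rot: [3.131, -0.002, -1.664]
contact_force: [-4.2, 0.4, 2.6]
grip_width: 0.0228
```

```bash
python3 -m pendant '[[0,2,-0.2,0,0,-0.6,0],[0,2,-0.2,0,0,0,0],[0,2,-0.2,0,0,0,0],[0,0,0,0,0,0,0],[0,0,0,0,0,0,0],[0,0,0,0,0,0,0],[0.3,0,0,0,0,0,0],[0.4,0,0,0,0,0,0],[0.45,0,0,0,0,0,0],[0.45,0,0,0,0,0,0]]' 40; python3 -m pendant '[[0.45,0,0,5,0,0,0],[0.45,0,0,10,0,0,0],[0.45,0,0,20,0,0,0],[0.45,0,0,30,0,0,0],[1,0,0,40,0,0,0],[1,-5,40,20,0,0,0],[1,-10,45,0,0,0,1],[1,-10,45,0,0,0,1],[1,-10,45,0,0,0,1],[1,-10,45,0,0,0,1]]' 60; python3 -m pendant '[[1,-12,45,0,0,0,1],[1,-12,45,0,0,0,1],[1,-12,45,0,0,0,0],[1,-12,45,0,0,0,0],[1,-12,25,0,0,0,0],[1,-10,10,0,0,0,0],[1,0,0,0,0,0,0],[1,0,0,0,0,0,0],[1,0,0,0,0,0,0],[1,0,0,0,0,0,0]]' 60; python3 - <<'E'
from h import *
s=snap('wrist','w8'); w=cloud(s); rects(w,.009,.022,amin=300,x=(.25,.65),y=(.35,.5))
s=snap('top','t8'); w=cloud(s)
rects(w,.028,.05,amin=60,x=(.35,.75),y=(-.4,.36)); rects(w,.008,.02,amin=100,x=(.3,.7),y=(.0,.5))
a=cv2.imread('pics/t8.png'); cv2.imwrite('pics/c8.png',cv2.resize(a[130:250,250:380],None,fx=4,fy=4,interpolation=cv2.INTER_CUBIC))
E
```

```text
time: 55.85
eef_pos: [0.5803, -0.0938, 0.0177]
eef_rot: [3.129, -0.0, -1.663]
contact_force: [-0.4, 0.3, 0.8]
grip_width: 0.0383
time: 56.85
eef_pos: [0.5346, 0.1283, 0.1557]
eef_rot: [3.139, -0.001, -1.6]
contact_force: [0.6, 0.5, -0.1]
grip_width: 0.0857
time: 57.85
eef_pos: [0.4605, 0.3533, 0.1635]
eef_rot: [-3.135, 0.002, -1.56]
contact_force: [-0.0, 0.2, -0.5]
grip_width: 0.0852
c [458.4 408.2] sz [279.   30.5] mean [474.4 408.3] z 15.0 dir 1.8 px [179  39  47 262] n 7655
c [ 576.4 -214.3] sz [ 25.7 236.2] mean [ 568.9 -213.1] z 34.9 dir 174.7 px [323 148  11  62] n 383
c [ 567.5 -274.5] sz [ 25.7 233.6] mean [ 563.  -273.6] z 34.3 dir 175.1 px [339 149  11  61] n 389
c [582.7 -93.7] sz [ 25.  228.5] mean [578.1 -93. ] z 34.7 dir 174.6 px [291 151  10  60] n 376
c [ 574.4 -153.4] sz [ 25.  223.3] mean [ 570.6 -152.9] z 34.4 dir 174.6 px [307 152  10  59] n 369
c [535.8 174. ] sz [263.1 260.7] mean [533.2 175.2] z 11.4 dir 29.6 px [190 167  72  71] n 3653
```

View pics/c8.png

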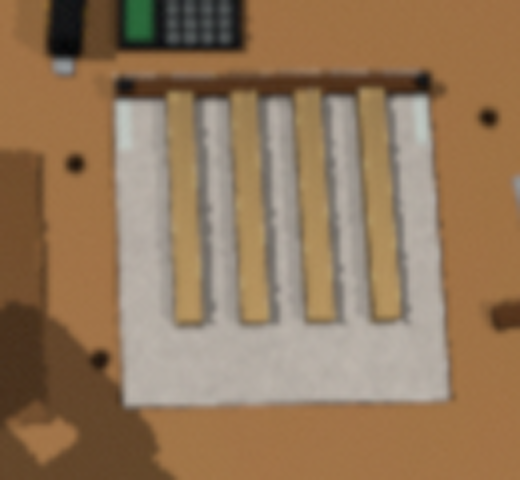

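All four rails are flush with the stop: their ends are at row ~90 in the crop and the stop hasn't visibly shifted. Now the bar, at (458.4,408.2), direction 1.8°.

```bash
python3 -m pendant '[[1,0,20,-10,0,0,0.6],[1,0,25,-20,0,0,0.6],[1,0,8,-25,0,0,0],[1,0,0,-25,0,0,0],[1,0,0,-20,0,0,0],[1,0,0,-12,0,0,0],[1,0,0,-4,0,0,0],[1,0,0,0,0,0,0],[1,0,0,0,0,0,0],[1,0,0,0,0,0,0]]' 60
```

```text
time: 58.95
eef_pos: [0.4645, 0.4057, 0.0461]
eef_rot: [-3.13, 0.005, -1.545]
contact_force: [0.8, -0.2, 0.6]
grip_width: 0.0854
```

```bash
python3 -m pendant '[[1,-3,1.5,-5,0,0.6,0.3],[1,-2,1,-8,0,0,0],[1,0,0,-8,0,0,0],[1,0,0,-8,0,0,0],[1,0,0,-5,0,0,0],[1,0,0,-3,0,0,0],[1,0,0,0,0,0,0],[1,0,0,0,0,0,0],[1,0,0,0,0,0,0],[1,0,0,0,0,0,0]]' 60
```

```text
time: 59.95
eef_pos: [0.4595, 0.4087, 0.0071]
eef_rot: [-3.139, 0.006, -1.539]
contact_force: [0.6, -0.1, -0.6]
grip_width: 0.0852
```

```bash
python3 -m pendant '[[0.6,-0.5,0,-1.5,0,0,0],[0.4,0,0,0,0,0,0],[0.2,0,0,0,0,0,0],[0,0,0,0,0,0,0],[0,0,0,0,0,0,0],[0,0,0,0,0,0,0],[0,0,0,0,0,0,0],[0,0,0,0,0,0,0],[0,0,0,0,0,0,0],[0,0,0,0,0,0,0]]' 80; python3 -m pendant '[[0,0,0,5,0,0,0],[0,0,0,10,0,0,0],[0,0,0,15,0,0,0],[0,0,0,25,0,0,0],[0,0,0,30,0,0,0],[0,0,0,30,0,0,0],[0,0,0,20,0,0,0],[0,0,0,5,0,0,0],[0,0,0,0,0,0,0],[0,0,0,0,0,0,0]]'
```

```text
time: 60.95
eef_pos: [0.4593, 0.4089, 0.0064]
eef_rot: [-3.138, 0.007, -1.539]
contact_force: [-0.2, -0.3, 0.9]
grip_width: 0.0274
time: 61.95
eef_pos: [0.457, 0.4076, 0.1564]
eef_rot: [-3.139, 0.006, -1.539]
contact_force: [0.1, -0.1, -3.8]
grip_width: 0.0275
```

```bash
python3 -m pendant '[[0,5,-20,0,0,0,6],[0,8,-35,0,0,0,7],[0,8,-40,0,0,0,7],[0,8,-40,0,0,0,7],[0,8,-40,0,0,0,7],[0,8,-40,0,0,0,7],[0,8,-40,0,0,0,7],[0,8,-40,0,0,0,7],[0,8,-40,0,0,0,7],[0,8,-40,0,0,0,7]]' 80; python3 -m pendant '[[0,8,-40,0,0,0,7],[0,8,-40,0,0,0,5],[0,8,-40,0,0,0,0],[0,8,-35,0,0,0,0],[0,4,-20,0,0,0,0],[0,0,0,0,0,0,0],[0,0,0,0,0,0,0],[0,0,0,0,0,0,0],[0,0,0,0,0,0,0],[0,0,0,0,0,0,0]]' 80
```

```text
time: 62.95
eef_pos: [0.5279, 0.0217, 0.1441]
eef_rot: [3.129, 0.017, -0.279]
contact_force: [1.1, -0.0, -3.4]
grip_width: 0.0272
time: 63.95
eef_pos: [0.5601, -0.162, 0.1339]
eef_rot: [3.135, 0.033, -0.061]
contact_force: [-0.3, 0.7, -3.1]
grip_width: 0.0273
```

```bash
python3 -m pendant '[[0,5,-10,0,0.3,-0.8,-1],[0,4,-10,-10,0.3,-0.7,-0.8],[0,0,0,-15,0,0,0],[0,0,0,-15,0,0,0],[0,0,0,-12,0,0,0],[0,0,0,-5,0,0,0],[0,0,0,0,0,0,0],[0,0,0,0,0,0,0],[0,0,0,0,0,0,0],[0,0,0,0,0,0,0]]' 80
```

```text
time: 64.95
eef_pos: [0.5712, -0.1862, 0.0739]
eef_rot: [-3.136, 0.001, -0.098]
contact_force: [0.4, 0.8, -2.6]
grip_width: 0.0276
```

```bash
python3 -m pendant '[[0,-1,1,0,0,0.3,0.2],[0,-1,1,-8,0,0,0],[0,0,0,-8,0,0,0],[0,0,0,-6,0,0,0],[0,0,0,-3,0,0,0],[0,0,0,0,0,0,0],[0,0,0,0,0,0,0],[0,0,0,0,0,0,0],[0,0,0,0,0,0,0],[0,0,0,0,0,0,0]]' 80
```

```text
time: 65.95
eef_pos: [0.5694, -0.1839, 0.0474]
eef_rot: [-3.137, 0.005, -0.094]
contact_force: [0.2, -0.5, -2.8]
grip_width: 0.0274
```

```bash
python3 -m pendant '[[0,0,0,-2,0,0,0],[0,0,0,-1,0,0,0],[0,0,0,-1,0,0,0],[0,0,0,0,0,0,0],[0,0,0,-1,0,0,0],[0,0,0,0,0,0,0],[0,0,0,0,0,0,0],[0,0,0,0,0,0,0],[0,0,0,0,0,0,0],[0,0,0,0,0,0,0]]' 80
```

```text
time: 66.95
eef_pos: [0.5696, -0.1841, 0.0424]
eef_rot: [-3.137, 0.004, -0.094]
contact_force: [-0.1, -0.2, -2.2]
grip_width: 0.0273
```

```bash
python3 -m pendant '[[0,0,0,-1,0,0,0],[0,0,0,0,0,0,0],[0,0,0,0,0,0,0],[0,0,0,-1,0,0,0],[0,0,0,0,0,0,0],[0,0,0,0,0,0,0],[0,0,0,0,0,0,0],[0,0,0,0,0,0,0],[0,0,0,0,0,0,0],[0,0,0,0,0,0,0]]' 80
```

```text
time: 67.95
eef_pos: [0.5698, -0.1842, 0.0424]
eef_rot: [-3.137, 0.003, -0.093]
contact_force: [-0.5, 0.7, 0.4]
grip_width: 0.0274
```

The bar is resting on the rails. Open, rise, move clear and check.

```bash
python3 -m pendant '[[0.36,0,0,0,0,0,0],[0.4,0,0,0,0,0,0],[0.45,0,0,0,0,0,0],[0.55,0,0,0,0,0,0],[0.55,0,0,0,0,0,0],[0.55,0,0,5,0,0,0],[0.55,0,0,10,0,0,0],[0.55,0,0,20,0,0,0],[0.55,0,0,30,0,0,0],[0.55,0,0,40,0,0,0]]' 60; python3 -m pendant '[[0.55,0,20,30,0,0,0],[0.55,-10,40,10,0,0,0],[0.55,-10,40,0,0,0,0],[0.55,-10,40,0,0,0,0],[0.55,-10,40,0,0,0,0],[0.55,-10,40,0,0,0,0],[0.55,-10,40,0,0,0,0],[0.55,0,0,0,0,0,0],[0.55,0,0,0,0,0,0],[0.55,0,0,0,0,0,0]]'; python3 - <<'E'
from h import *
s=snap('top','t9'); w=cloud(s)
rects(w,.044,.056,amin=40,x=(.35,.7),y=(-.4,0)); print('rails'); rects(w,.030,.041,amin=40,x=(.35,.67),y=(-.4,0));
print('panel'); rects(w,.008,.02,amin=100,x=(.3,.7),y=(.0,.5))
ms=(w[...,2]>.02)&(w[...,2]<.036)&(w[...,0]>.66)&(w[...,0]<.72)&(w[...,1]<0)
a=cv2.imread('pics/t9.png'); cv2.imwrite('pics/c9.png',cv2.resize(a[130:250,250:380],None,fx=4,fy=4,interpolation=cv2.INTER_CUBIC))
snap('wrist','w9'); snap('side','s9')
E
```

```text
time: 68.95
eef_pos: [0.5682, -0.1834, 0.1487]
eef_rot: [-3.135, 0.01, -0.094]
contact_force: [-0.4, -0.3, -0.0]
grip_width: 0.0468
time: 69.95
eef_pos: [0.5067, 0.0836, 0.2062]
eef_rot: [-3.139, -0.013, -0.096]
contact_force: [-0.3, -0.1, -0.2]
grip_width: 0.0467
c [ 570.6 -185. ] sz [279.6  32.9] mean [ 570.5 -182.7] z 49.1 dir 84.5 px [283 175  77  10] n 582
rails
c [ 626.1 -279.8] sz [26. 87.] mean [ 624.9 -279.2] z 34.7 dir 174.2 px [339 152   9  23] n 131
c [ 628.5 -218.8] sz [24.1 81.2] mean [ 628.3 -218.5] z 35.1 dir 174.3 px [324 154   7  22] n 116
c [ 631.  -158.8] sz [23.3 76. ] mean [ 631.4 -158.7] z 34.2 dir 175.1 px [308 156   7  20] n 114
c [635.6 -98.9] sz [23.1 70.7] mean [633.6 -98. ] z 35.0 dir 172.8 px [292 157   7  19] n 112
c [ 500.  -268.6] sz [25.9 97.6] mean [ 499.9 -268.1] z 34.5 dir 175.3 px [342 183   8  27] n 156
c [517.9 -87.3] sz [24.5 98.1] mean [516.7 -87.9] z 34.6 dir 173.3 px [293 184   8  27] n 149
c [ 511.6 -147.6] sz [41.2 98. ] mean [ 513.4 -147. ] z 34.4 dir 174.0 px [307 184  12  27] n 159
c [ 506.3 -207.7] sz [24.9 94.6] mean [ 508.7 -208.1] z 34.6 dir 176.3 px [325 184   9  26] n 147
panel
c [540.1 234.1] sz [141.  260.7] mean [535.  241.2] z 11.4 dir 178.9 px [190 169  40  69] n 1804
```

View pics/c9.png

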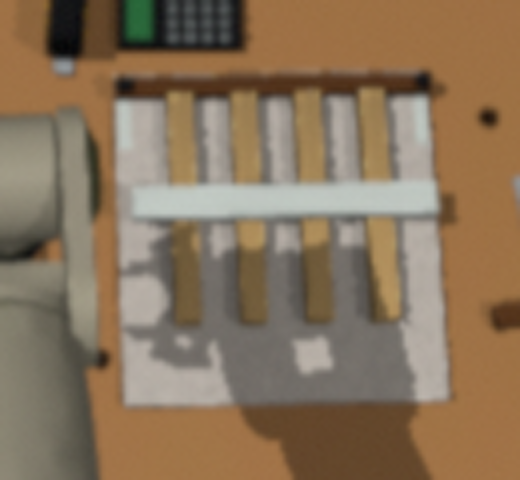

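View pics/s9.png

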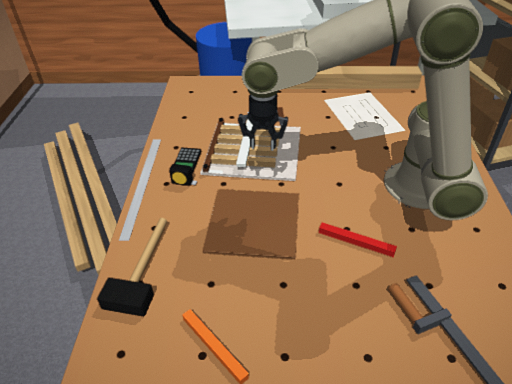

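```bash
python3 -c "
from plant import robot
print(robot.job_done(), robot.read_state()['time'])"
```

```text
the job is handed in; nothing more can be done
the job is handed in; nothing more can be done
```

All four rails that were in this scene are off the pile and lying flat on the marking board against the stop, with the aluminium bar across them. The job is handed in, at about 70 s of robot time; no verdict is reported.

- **Rails:** I took the two top rails first, then the two on the panel, lifting each one clear. They lie about 60 mm apart and point at the stop to within about 1°. I pushed each one until it stopped moving; the last force readings were 3 to 5 N, well under the 45 N that would slide the stop.
- **Bar:** It lies flat at about (570, -185) mm, direction 84.5°. That is crosswise over the rails and within about 2 mm of their middle.
- **Panel and bystanders:** The panel reads at the same place as at the start, to within about 2 mm. In the final pictures the calculator, tape measure and orange and red pieces look untouched. I did not re-measure these, and the try square was only partly in view.
- **Not checked:** I did not re-measure the stop at the end, but it shows no shift in the pictures. I judged the rail ends against the stop by feel and from the overhead view; I took no close-up of the gaps. No check failed, and I noticed no grip slackening or knocked parts.

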